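# Zero and blank the spectrophotometer

### The arm

A 6-joint arm with a two-finger parallel gripper is mounted at the origin on the work surface. World frame = base frame: x ahead of the robot, y to its left, z up, the work surface at z = 0. Lengths are in mm, angles in degrees, forces in N, time in s.
With the tool pointing down it reaches from about 250 to 850 mm from the base axis. Payload 12.5 kg.
Tool frame: the origin (TCP) lies between the finger pads; the fingertips stand 19 mm ahead of it and the grasp point (between the pads) is the TCP (arm.tip_extent is the distance from the TCP to the fingertips, in mm); z points along the fingers, y is the line along which they close (so a half turn about z gives the same grasp; the last joint's range is limited). The gripper opens to 93 mm and grips with 3 to 60 N. Pads are 15 mm wide; open, the fingers measure 128 mm over their backs; the gripper's body (75 mm by 188 mm) begins 65 mm behind the grasp point.
Start: joints at [64.481, 20.094, 94.641, -0, 65.266, -4.847], TCP at [194.131, 514.585, 237.633] pointing down, gripper open.
Joint ranges: [-157.81, 157.81], [-45, 120.19], [0.68, 151.7], [-89.99, 269.99], [4.06, 180], [-164.3, 164.3]. Speed limits (degrees/s): [127.2, 127.2, 159.86, 180, 180, 180].

### API

Orientations are given as [roll, pitch, yaw] about the fixed x, y, z axes, in that order (R = Rz(yaw) Ry(pitch) Rx(roll)).
In Python, from bench import arm, imaging, workorder gives the robot as it stands. The module is installed in compiled form; this text tells all that it offers.
- The arm moves only by the shell command python3 -m pendant 'ROWS' [FORCE]. ROWS is a JSON object of lists of equal length, an entry for each row: "hand": the finger opening in cm, from 0 to 9.3; "dp": the shift along the world's x, y, z in cm, a list of three; "spin": the turn about the world's z in degrees. In form: {"hand": [hand, ...], "dp": [[dx, dy, dz], ...], "spin": [spin, ...]}. A call has 1 to 20 rows; each row is the pose to reach, as a shift and turn from the pose commanded when the call began; what a row does not reach only later rows make up. A row lasts 1/10 s, in which the tool goes at most 50 mm and 8.59 degrees, less where a joint would pass 70% of its speed; a pose out of reach is approached as far as the arm can. A call with a gripper value outside its range is refused whole. The fingers move at their own pace and stop on an object; FORCE is the grip in N (left out, the last holds). Time passes only in rows, so rows that repeat a pose let the fingers close. It gives the time, the measured TCP pose, the force, the opening and the grip force at its end, in the units of the state.
- arm.sense(): the state, without advancing time (a new reading comes with each control period).
- imaging.get_image(name): name is "side" or "top"; returns (picture, depth): 384x512x3 uint8, blue, green, red; 384x512 float32, mm along the optical axis (not along the pixel's ray), 0 where there is no reading.
- imaging.camera_model(name): a dict with "camera_matrix" (3x3 intrinsics, pixels), "extrinsics" (4x4, takes a point from camera to world coordinates). Camera axes: x right, y down, z forward; pixel columns grow to the right and rows downward; lengths in mm; the calibration is good to about 2 mm. A picture is of the moment at which its call begins. camera_model takes no time and is no camera call.
- workorder.job_done(): hands the job in; it is judged then, once.
The state is a dict: "t": time; "qpos": joint angles; "dq": joint speeds; "joint_torque": joint torques, N m; "position": TCP position; "ee_rot": TCP orientation; "contact_force": force on the tool from outside, world axes, zero at the start; "ft_torque": the same for the moment, N m; "width": finger opening in mm; "grip_force": force on a finger pad.
Only numpy, scipy, OpenCV 4.12 (cv2) and the standard library are available. Lean on these libraries where they do the work, as an engineer would, in place of code of your own. Each camera call takes 0.05 s, during which the arm holds its last target. There are 200 camera calls.

### The job

Set the spectrophotometer's scale on the blank that already stands in its cell compartment: with the compartment lid still open, press the dark-zero key (third from the left in the row of four, as the operator at the sloping front sees it) and let it spring back, then push the lid down until it is fully shut without slamming it, then press the full-scale key (second from the left) and let it spring back. Use only light fingertip touches and pick nothing up: press no other key, press the dark-zero key only with the lid open and the full-scale key only with it shut. Leave the lid shut and the keys released, the instrument where it stands, the cuvette in its holder, and the bottle, beaker and tray beside it undisturbed.

Things in the scene. Friction and masses are not known exactly. Their poses are not given: they have to be found in the camera images.
- spectro: White bench spectrophotometer, 280 mm deep (x), 360 wide (y), 4 kg, standing loose. Origin: centre of its underside; x to its rear, y to the operator's left; its front (-x) faces the robot. Front edge 70 mm high, then a 15 degree panel (display left, keys right) up to 102 mm at x -20; behind it a deck 130 mm high: cell compartment on the left (centre x 55, y 70), fixed 20 mm tall knob at x 20, y -120.
- lid (a joint): Grey lid of the cell compartment, in rad: 0 = shut on its soft 3 mm seal, 1.15 = fully open; starts at 0.8 to 1.1, free edge up and to the front. A friction hinge keeps it wherever it is left; about 1 N at its front edge moves it. 130 mm from hinge to front edge, 156 mm wide, 20 mm thick, with a finger lip 60 mm wide standing out a further 18 mm at mid front edge.
- lid_hinge (a point): Middle of the lid's hinge line, at the lid's underside, at the rear of the compartment, 133.5 mm above the bench; the line runs along the instrument's y. The frame turns with the lid: x points from the front edge to the hinge, z out of the outer face (which lies at z = 20 mm).
- lid_edge (a point): Point on the lid's outer (upper) face, mid width, 5 mm behind its front edge, 125 mm from the hinge line; moves with the lid and has the same axes as lid_hinge.
- key_zero (a joint): Dark-zero key, in m: 0 = released, 0.004 = fully down. It moves square to the sloping panel, sprung: 1.2 N to start, 4 N fully down; it registers beyond 2.5 mm and springs back when let go.
- key_zero_top (a point): Centre of the top face of the dark-zero key (third from the operator's left; row pitch 38 mm): 18 x 18 mm, light grey, 7 mm proud of the panel. z points out of the key's face, y along the row to the operator's left.
- key_full (a joint): Full-scale key, in m: 0 = released, 0.004 = fully down. It moves square to the sloping panel, sprung: 1.2 N to start, 4 N fully down; it registers beyond 2.5 mm and springs back when let go.
- key_full_top (a point): Centre of the top face of the full-scale key (second from the operator's left; row pitch 38 mm): 18 x 18 mm, light grey, 7 mm proud of the panel. z points out of the key's face, y along the row to the operator's left.
- key_mode (a joint): Mode key, in m: 0 = released, 0.004 = fully down. It moves square to the sloping panel, sprung: 1.2 N to start, 4 N fully down; it registers beyond 2.5 mm and springs back when let go. The leftmost key, of the same size and shape; not to be pressed.
- key_print (a joint): Print key, in m: 0 = released, 0.004 = fully down. It moves square to the sloping panel, sprung: 1.2 N to start, 4 N fully down; it registers beyond 2.5 mm and springs back when let go. The rightmost key, of the same size and shape; not to be pressed.
- cuvette: Glass cuvette with the blank, 12.5 x 12.5 x 45 mm, standing loose in the holder inside the cell compartment, its top 12 mm below the deck. Origin: centre of its underside. It stays there.
- reagent: Amber bottle with a red cap, 60 mm across, 140 mm tall, standing beside the instrument. Origin: centre of its underside.
- beaker: Glass beaker, 68 mm across, 85 mm tall, standing beside the instrument. Origin: centre of its underside.
- tray: Blue open tray for cuvettes, 150 x 75 mm (its x, y), 30 mm high, lying beside the instrument. Origin: centre of its underside.

How it is judged (in metres and radians):
On the way, in this order (a step that is already met when the one before it is completed fails the run):
1. the dark-zero key is pressed (more than 2.5 mm down) with the lid open (value of joint key_zero above 0.0025 m and value of joint lid above 0.6 rad), for 0.05 s.
2. the lid is pushed fully shut (within 0.035 rad) with all keys released (value of joint lid below 0.035 rad and value of joint each of key_mode, key_full, key_zero, key_print below 0.0015 m), for 0.2 s.
3. the full-scale key is pressed (more than 2.5 mm down) with the lid shut (value of joint key_full above 0.0025 m and value of joint lid below 0.035 rad), for 0.05 s.
At the end, for the whole second after the job is handed in: The lid is shut (within 0.035 rad), all four keys are released (less than 1.5 mm down), the instrument is at rest within 15 mm of where it stood, the cuvette stands in its holder, and the bottle, beaker and tray are within 20 mm of where they stood (all of step 2 and distance of spectro from where it was at the start of the episode below 0.015 m and linear speed of spectro below 0.01 m/s and z of cuvette in the frame of spectro below 0.079 m and angle between cuvette's own z axis and vertical below 0.3 rad and distance of each of cuvette, reagent, beaker, tray from where it was at the start of the episode below 0.02 m); the robot touches nothing.
It fails at once if a wrong key press (more than 2.5 mm down): mode or print, dark-zero while the lid is not open (below 0.6 rad), or full-scale while it is not shut (above 0.06 rad) (value of joint any of key_mode, key_print above 0.0025 m or (value of joint key_zero above 0.0025 m and value of joint lid below 0.6 rad) or (value of joint key_full above 0.0025 m and value of joint lid above 0.06 rad)).
It fails at once if rough handling: the lid slammed (closing faster than 4 rad/s) or the instrument pressed with more than 25 N (velocity of joint lid below -4 rad/s or contact force between any of the fingers, the arm and spectro above 25 N).
It fails at once if the instrument is shoved more than 15 mm, lifted or tipped (distance of spectro from where it was at the start of the episode above 0.015 m or height (world z) of spectro above 0.006 m or angle between spectro's own z axis and vertical above 0.04 rad).
It fails at once if the cuvette is lifted from its holder (more than 6 mm) (z of cuvette in the frame of spectro above 0.079 m).
It fails at once if the bottle, beaker or tray is moved more than 20 mm (distance of any of reagent, beaker, tray from where it was at the start of the episode above 0.02 m).
It also fails if it takes over 61 s, if anything falls off the work surface, if the arm or the gripper's body presses on something with over 40 N, if the wrist force passes 120 N, or if a joint passes its speed limit or range.

## Working session

There is one attempt and no reset: what is moved stays moved. The work goes in short steps, Python scripts to look and compute and a shell command to move; the robot and the scene stay as the last step left them, time stands still between calls to the robot, and variables do not carry over. Pictures are saved under pics/ and viewed, at most 10 in all, crops included, and the job is handed in when it is done.

```bash
mkdir -p pics
cat > h.py <<'E'
import numpy as np, cv2
from bench import arm, imaging, workorder
def shot(n):
    im,d=imaging.get_image(n); np.savez(''+n+'.npz',im=im,d=d); return im,d
def world(n,u,v,d=None):
    m=imaging.camera_model(n)
    if d is None:
        D=np.load(''+n+'.npz')['d']; w=D[int(v)-1:int(v)+2,int(u)-1:int(u)+2]; d=np.median(w[w>0])
    K=np.array(m['camera_matrix']); p=np.linalg.inv(K)@[u,v,1]*d
    return (np.array(m['extrinsics'])@[*p,1])[:3]
E
python3 - <<'E'
from h import *
for n in('side','top'):
    im,d=shot(n); cv2.imwrite(f'pics/{n}0.png',im); print(n,np.round(imaging.camera_model(n)['extrinsics'],2).tolist())
s=arm.sense(); print(s['t'],s['position'],s['ee_rot'],s['contact_force'],s['width'],arm.tip_extent)
E
```

```text
side [[-0.84, -0.4, 0.36, 258.9], [-0.54, 0.64, -0.55, 528.0], [-0.01, -0.66, -0.75, 827.06], [0.0, 0.0, 0.0, 1.0]]
top [[-0.01, -1.0, 0.06, 516.15], [-1.0, 0.01, 0.03, -17.5], [-0.03, -0.06, -1.0, 1016.23], [0.0, 0.0, 0.0, 1.0]]
0.1 [194.02571927 514.34763777 237.18013585] [-1.79942423e+02 -5.00162743e-03  1.59327367e+02] [-0.82314472  0.54880852  0.68659644] 92.73653041568599 19.0
```

View pics/side0.png

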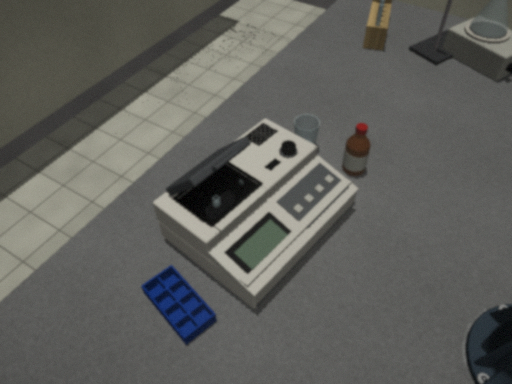

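View pics/top0.png

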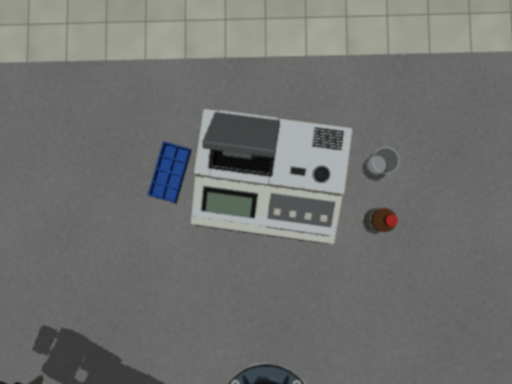

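The views show the instrument square to the robot and slightly turned. In the top view the four keys run from about (277,212) to (322,218), and the lid is open at about (240,130). I'll enlarge the top view and measure there.

Run:
```python
from h import *
im=np.load('top.npz')['im']
cv2.imwrite('pics/c0.png',cv2.resize(im[100:250,185:360],None,fx=4,fy=4,interpolation=cv2.INTER_CUBIC)[:600])
for u,v in [(277,212),(292,214),(307,216),(322,218),(215,165),(340,140),(240,118),(240,140),(215,140),(270,140),(386,220),(322,174)]:
    print((u,v),world('top',u,v).round(1))
# hsv keys in side
for u,v in [(298,208),(309,198),(319,188),(330,179)]: print('s',(u,v),world('side',u,v).round(1))
```

```text
(277, 212) [519.9 -33.1  91.7]
(292, 214) [514.7 -69.5  92. ]
(307, 216) [ 509.6 -105.9   91.8]
(322, 218) [ 504.4 -142.1   91.8]
(215, 165) [637.7 119.2  87.3]
(340, 140) [ 687.7 -182.6  129.8]
(240, 118) [736.3  50.7 159.6]
(240, 140) [672.5  45.8 224.2]
(215, 140) [671.   97.3 235.5]
(270, 140) [673.5 -17.8 214.1]
(386, 220) [ 499.2 -281.9  138.4]
(322, 174) [ 605.8 -136.3  149. ]
s (298, 208) [520.5 -30.1  91.7]
s (309, 198) [514.  -67.2  92. ]
s (319, 188) [ 509.6 -106.1   90.6]
s (330, 179) [ 500.9 -142.6   91.8]
```

View pics/c0.png

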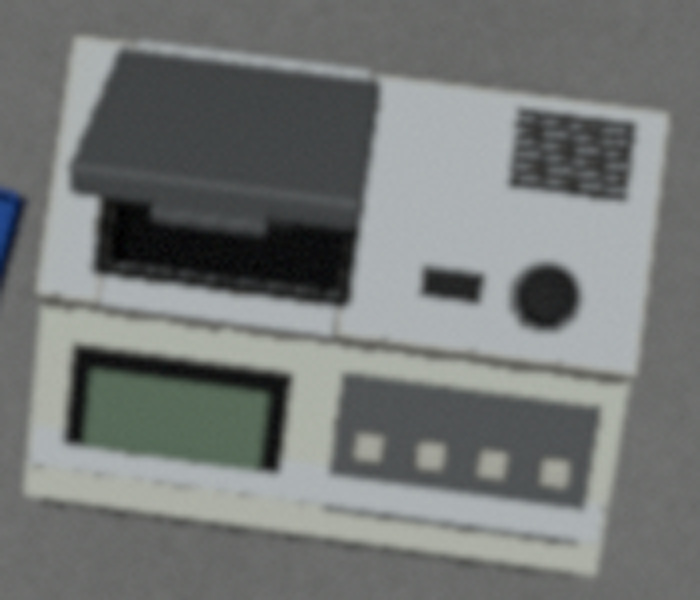

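Zero key is at about (509,-107,92), full key at (514,-70,92), and the instrument yaw is about -8°. I'll go above the zero key with closed fingers, finger line along the row.

```bash
python3 -m pendant '{"hand":[0,0,0,0,0,0,0,0,0,0,0,0,0,0,0,0,0,0,0,0],"dp":[[3,-6,0],[6,-11,0],[8,-16,0],[10,-20,0],[12,-24,0],[14,-28,0],[16,-32,0],[18,-36,0],[20,-40,0],[22,-44,0],[24,-48,0],[26,-52,0],[28,-56,0],[30,-60,0],[31.5,-62.2,0],[31.5,-62.2,0],[31.5,-62.2,-3],[31.5,-62.2,-6],[31.5,-62.2,-8],[31.5,-62.2,-8]],"spin":[1,2,3,4,5,6,7,8,9,10,11,12,12.6,12.6,12.6,12.6,12.6,12.6,12.6,12.6]}'
python3 - <<'E'
from h import *
im,d=shot('side'); cv2.imwrite('pics/s1.png',cv2.resize(im[100:260,220:400],None,fx=3.5,fy=3.5,interpolation=cv2.INTER_CUBIC))
s=arm.sense(); print(s['position'],s['ee_rot'],s['contact_force'])
E
```

```text
t: 2.1
position: [507.3, -106.2, 155.3]
ee_rot: [179.9, -0.3, 172.0]
contact_force: [-0.7, -0.4, -0.4]
width: 0.3
grip_force: 0.0
[ 508.30792291 -106.54841971  157.07865578] [ 1.79974205e+02 -1.39452358e-01  1.71960239e+02] [-0.38338631 -0.25615063  0.51474283]
```

View pics/s1.png

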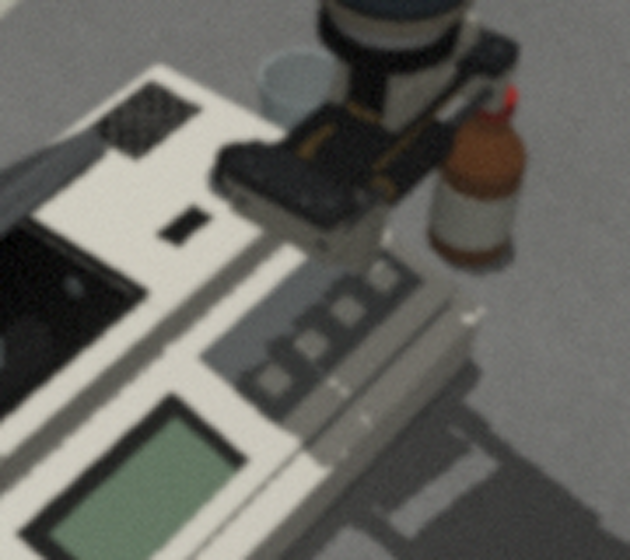

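The four keys show at crop (272,383), (311,344), (347,309) and (385,275), and the fingertips hang above the third. I'll go down to just above it.

```bash
python3 -m pendant '{"hand":[0,0,0,0,0,0],"dp":[[0,0,-1.5],[0,0,-3],[0,0,-3.7],[0,0,-4.1],[0,0,-4.1],[0,0,-4.1]],"spin":[0,0,0,0,0,0]}'; python3 -m pendant '{"hand":[0,0,0],"dp":[[0,0,-0.15],[0,0,-0.3],[0,0,-0.3]],"spin":[0,0,0]}'
```

```text
t: 2.75
position: [509.5, -107.5, 117.4]
ee_rot: [-180.0, 0.1, 171.9]
contact_force: [-0.0, 0.1, -0.4]
width: 0.4
grip_force: 0.0
t: 3.05
position: [509.4, -107.5, 113.8]
ee_rot: [-180.0, 0.0, 171.9]
contact_force: [0.7, -0.4, 1.8]
width: 0.8
grip_force: 0.8
```

```bash
python3 -m pendant '{"hand":[0,0,0],"dp":[[0,0,-0.1],[0,0,-0.2],[0,0,-0.2]],"spin":[0,0,0]}'
```

```text
t: 3.35
position: [509.6, -107.5, 111.8]
ee_rot: [-180.0, 0.1, 171.9]
contact_force: [2.8, -0.4, 3.2]
width: 0.3
grip_force: 1.7
```

```bash
python3 -m pendant '{"hand":[0,0,0],"dp":[[0,0,-0.1],[0,0,-0.1],[0,0,-0.1]],"spin":[0,0,0]}'
```

```text
t: 3.65
position: [509.4, -107.5, 110.8]
ee_rot: [-180.0, 0.0, 171.9]
contact_force: [3.5, -0.4, 4.0]
width: 0.6
grip_force: 2.2
```

```bash
python3 -m pendant '{"hand":[0,0,0],"dp":[[0,0,-0.07],[0,0,-0.07],[0,0,-0.07]],"spin":[0,0,0]}'
```

```text
t: 3.95
position: [509.1, -107.4, 110.0]
ee_rot: [-180.0, -0.0, 171.9]
contact_force: [2.2, -0.7, 5.2]
width: 0.2
grip_force: 2.4
```

Bottomed at about 5 N. I'll release, rise, and cross over the lid while fitting its angle from the earlier depth image.

```bash
python3 -m pendant '{"hand":[0,0,0,0,0,0,0,0,0,0,0,0],"dp":[[0,0,0.5],[0,0,2],[0,0,6],[0,0,10],[0,0,14],[0,0,18],[0,0,19],[4,3.6,19],[8,7.2,19],[12,10.8,19],[16.8,15.2,19],[16.8,15.2,19]],"spin":[0,0,0,0,0,0,0,0,0,0,0,0]}'
python3 - <<'E'
from h import *
P=np.array([world('top',u,v) for u in range(218,274,6) for v in range(118,135,3)])
c,*_=np.linalg.lstsq(np.c_[P[:,:2],np.ones(len(P))],P[:,2],rcond=None)
r=P[:,2]-np.c_[P[:,:2],np.ones(len(P))]@c
print(c,abs(r).max(),'theta',np.arctan(np.hypot(c[0],c[1])),'yaw',np.degrees(np.arctan2(-c[1],-c[0])))
for v in range(136,160,2): print(v,world('top',240,v).round(0),world('top',238,v).round(0))
im,d=shot('top'); cv2.imwrite('pics/t2.png',cv2.resize(im[80:250,180:360],None,fx=3.3,fy=3.3,interpolation=cv2.INTER_CUBIC))
E
```

```text
t: 5.15
position: [678.0, 47.3, 297.7]
ee_rot: [-180.0, -0.2, 172.0]
contact_force: [-0.3, -1.4, -0.1]
width: 0.4
grip_force: 0.0
[-1.03401392e+00  1.61743688e-01  9.13053840e+02] 10.377837284148882 theta 0.8081578285104053 yaw -8.890341795399175
136 [683.  47. 213.] [683.  51. 214.]
138 [677.  46. 220.] [678.  50. 221.]
140 [672.  46. 224.] [672.  50. 227.]
142 [667.  45. 232.] [667.  49. 233.]
144 [662.  45. 235.] [662.  49. 236.]
146 [657.  45. 238.] [657.  49. 238.]
148 [653.  45. 237.] [653.  49. 236.]
150 [649.  45. 237.] [649.  49. 237.]
152 [644.  45. 241.] [644.  49. 242.]
154 [639.  44. 245.] [639.  48. 244.]
156 [635.  44. 245.] [636.  49. 242.]
158 [657.  58.  71.] [657.  63.  71.]
```

View pics/t2.png

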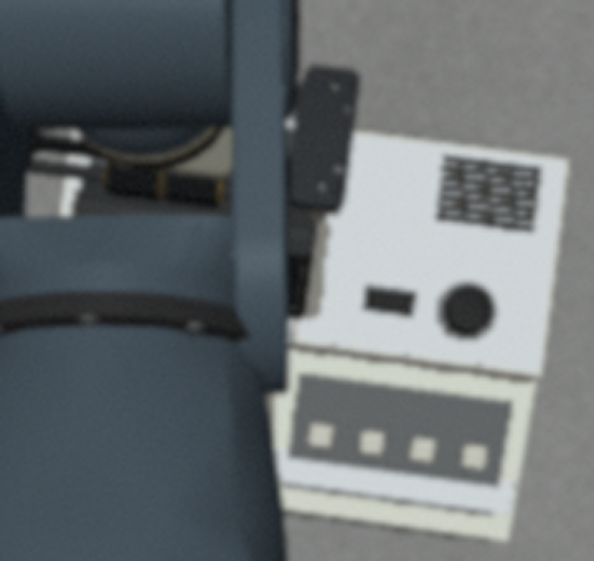

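The top view shows the arm over the lid and all the keys up. The lid angle is about 0.81 rad and its front edge is at x≈659, z≈237. Now I'll follow the arc down, stopping a little short of shut.

```bash
python3 -m pendant '{"hand":[0,0,0,0,0,0,0,0,0,0,0,0,0,0,0,0,0,0],"dp":[[0,0,-2],[0,0,-4],[0,0,-4.6],[0,0,-5.2],[-0.5,0.1,-5.7],[-1.1,0.15,-6.2],[-1.7,0.2,-6.7],[-2.2,0.3,-7.3],[-2.7,0.4,-7.9],[-3.1,0.45,-8.4],[-3.5,0.5,-9.1],[-3.8,0.55,-9.8],[-4.1,0.6,-10.4],[-4.3,0.6,-11],[-4.5,0.65,-11.6],[-4.7,0.65,-12],[-4.7,0.65,-12.2],[-4.7,0.65,-12.2]],"spin":[0,0,0,0,0,0,0,0,0,0,0,0,0,0,0,0,0,0]}'
```

```text
t: 7.0
position: [630.0, 51.1, 177.7]
ee_rot: [-180.0, -0.0, 171.9]
contact_force: [0.5, -0.2, -0.5]
width: 0.4
grip_force: 0.0
```

```bash
python3 -m pendant '{"hand":[0,0,0],"dp":[[0,0,-0.2],[0,0,-0.4],[0,0,-0.4]],"spin":[0,0,0]}';  python3 -m pendant '{"hand":[0,0,0],"dp":[[0,0,-0.1],[0,0,-0.2],[0,0,-0.2]],"spin":[0,0,0]}'
```

```text
t: 7.3
position: [630.1, 51.1, 173.7]
ee_rot: [-180.0, -0.0, 171.9]
contact_force: [-0.1, 0.2, 1.3]
width: 0.3
grip_force: 0.0
t: 7.6
position: [630.2, 51.1, 172.7]
ee_rot: [180.0, 0.0, 171.9]
contact_force: [-3.3, 0.5, 6.8]
width: 0.2
grip_force: 3.4
```

```bash
python3 -m pendant '{"hand":[0,0,0,0],"dp":[[0,0,-0.05],[0,0,-0.1],[0,0,-0.1],[0,0,-0.1]],"spin":[0,0,0,0]}'
```

```text
t: 8.0
position: [630.3, 51.1, 172.6]
ee_rot: [180.0, 0.1, 171.9]
contact_force: [-5.9, 0.2, 13.9]
width: 0.4
grip_force: 7.0
```

Hard stop, so the lid should be shut. I'll lift, move above the full-scale key, and check the lid.

```bash
python3 -m pendant '{"hand":[0,0,0,0,0,0,0,0,0,0],"dp":[[0,0,1],[0,0,3],[0,0,4],[-3,-3,4],[-6,-6.3,4],[-9,-9.5,4],[-11.6,-12.1,4],[-11.6,-12.1,0],[-11.6,-12.1,-2],[-11.6,-12.1,-2]],"spin":[0,0,0,0,0,0,0,0,0,0]}'
python3 - <<'E'
from h import *
for n in('side','top'):
    im,d=shot(n); cv2.imwrite(f'pics/{n}3.png',im)
for n,us,vs in(('side',range(185,260,12),range(150,205,10)),('top',range(195,285,10),range(115,180,8))):
    for u in us: print(n,u,[tuple(world(n,u,v).round(0).astype(int)) for v in vs])
E
```

```text
t: 9.0
position: [512.8, -69.9, 148.9]
ee_rot: [180.0, -0.2, 171.9]
contact_force: [-0.1, 1.0, 0.4]
width: 0.2
grip_force: 0.0
side 185 [(np.int64(912), np.int64(-117), np.int64(-1)), (np.int64(888), np.int64(-86), np.int64(-1)), (np.int64(863), np.int64(-56), np.int64(0)), (np.int64(732), np.int64(76), np.int64(154)), (np.int64(715), np.int64(97), np.int64(154)), (np.int64(699), np.int64(118), np.int64(153))]
side 197 [(np.int64(884), np.int64(-133), np.int64(0)), (np.int64(861), np.int64(-103), np.int64(-1)), (np.int64(730), np.int64(38), np.int64(152)), (np.int64(712), np.int64(62), np.int64(153)), (np.int64(695), np.int64(84), np.int64(154)), (np.int64(679), np.int64(105), np.int64(153))]
side 209 [(np.int64(856), np.int64(-150), np.int64(0)), (np.int64(742), np.int64(-17), np.int64(131)), (np.int64(708), np.int64(25), np.int64(153)), (np.int64(691), np.int64(48), np.int64(153)), (np.int64(675), np.int64(71), np.int64(153)), (np.int64(658), np.int64(92), np.int64(153))]
side 221 [(np.int64(829), np.int64(-168), np.int64(0)), (np.int64(704), np.int64(-12), np.int64(154)), (np.int6
[... 4170 characters left out ...]
t64(688), np.int64(-6), np.int64(152)), (np.int64(670), np.int64(-6), np.int64(152)), (np.int64(651), np.int64(-6), np.int64(153)), (np.int64(632), np.int64(-6), np.int64(153)), (np.int64(614), np.int64(-6), np.int64(152)), (np.int64(596), np.int64(-5), np.int64(150))]
top 275 [(np.int64(785), np.int64(-32), np.int64(-1)), (np.int64(731), np.int64(-30), np.int64(128)), (np.int64(706), np.int64(-30), np.int64(153)), (np.int64(688), np.int64(-29), np.int64(153)), (np.int64(669), np.int64(-29), np.int64(152)), (np.int64(654), np.int64(-29), np.int64(131)), (np.int64(635), np.int64(-29), np.int64(129)), (np.int64(616), np.int64(-29), np.int64(129)), (np.int64(570), np.int64(-25), np.int64(426))]
```

View pics/side3.png

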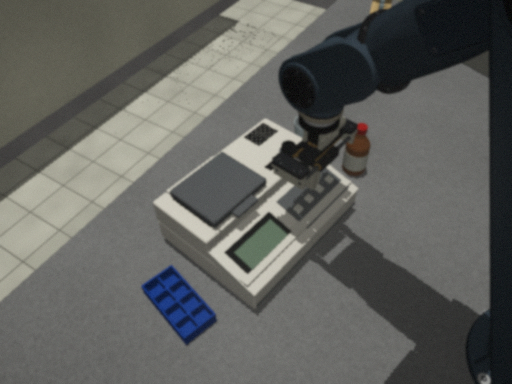

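The side view shows the lid flat (at 190-262, 155-225). Its face is at 153 mm front and rear, so it is shut. Now I'll press the full-scale key.

```bash
python3 -m pendant '{"hand":[0,0,0,0,0],"dp":[[0,0,-1],[0,0,-2],[0,0,-2.8],[0,0,-3.1],[0,0,-3.1]],"spin":[0,0,0,0,0]}';  python3 -m pendant '{"hand":[0,0,0,0],"dp":[[0,0,-0.2],[0,0,-0.4],[0,0,-0.5],[0,0,-0.5]],"spin":[0,0,0,0]}'
```

```text
t: 9.6
position: [513.9, -69.9, 119.4]
ee_rot: [180.0, -0.1, 171.9]
contact_force: [0.2, -0.6, -0.8]
width: 0.3
grip_force: 0.0
t: 10.0
position: [514.1, -69.9, 114.9]
ee_rot: [180.0, -0.0, 171.9]
contact_force: [-0.5, 0.1, 1.5]
width: 0.4
grip_force: 0.0
```

```bash
python3 -m pendant '{"hand":[0,0,0,0,0],"dp":[[0,0,-0.15],[0,0,-0.3],[0,0,-0.37],[0,0,-0.37],[0,0,-0.37]],"spin":[0,0,0,0,0]}'
```

```text
t: 10.5
position: [514.7, -70.0, 111.6]
ee_rot: [-180.0, 0.1, 171.9]
contact_force: [2.1, 1.2, 4.2]
width: 0.2
grip_force: 1.6
```

```bash
python3 -m pendant '{"hand":[0,0,0],"dp":[[0,0,-0.1],[0,0,-0.1],[0,0,-0.1]],"spin":[0,0,0]}'
```

```text
t: 10.8
position: [514.1, -70.0, 110.3]
ee_rot: [-180.0, 0.0, 171.9]
contact_force: [1.1, 0.3, 4.7]
width: 0.6
grip_force: 1.8
```

```bash
python3 -m pendant '{"hand":[0,0,0],"dp":[[0,0,-0.08],[0,0,-0.08],[0,0,-0.08]],"spin":[0,0,0]}'
```

```text
t: 11.1
position: [514.3, -70.0, 109.7]
ee_rot: [-180.0, 0.0, 171.9]
contact_force: [1.4, 0.0, 7.1]
width: 0.4
grip_force: 3.6
```

```bash
python3 -m pendant '{"hand":[0,0,0,0,0,0,0,0,0,0],"dp":[[0,0,0.5],[0,0,2],[0,0,6],[0,0,10],[-4,0,12],[-8,0,14],[-12,0,15],[-15,0,15],[-15,0,15],[-15,0,15]],"spin":[0,0,0,0,0,0,0,0,0,0]}'
python3 - <<'E'
from h import *
im,d=shot('top'); a=im[90:250,140:400]; b=cv2.imread('pics/top0.png')[90:250,140:400]
cv2.imwrite('pics/t4.png',cv2.resize(np.vstack([b,a]),None,fx=1.8,fy=1.8,interpolation=cv2.INTER_CUBIC))
E
```

```text
t: 12.1
position: [363.9, -69.9, 259.5]
ee_rot: [180.0, -0.0, 171.9]
contact_force: [0.2, 1.1, 0.2]
width: 0.5
grip_force: 0.0
```

View pics/t4.png

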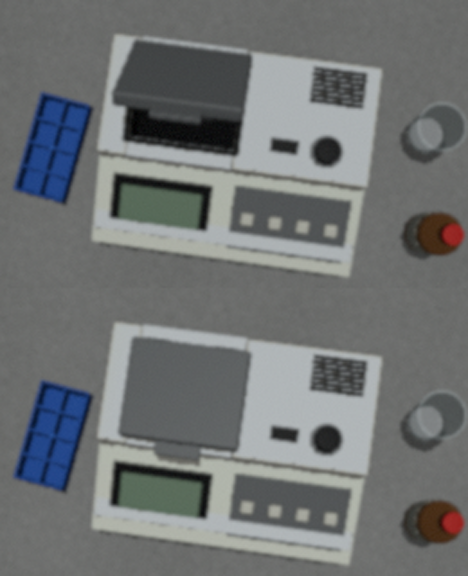

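Before (top) and after (bottom) match except for the lid, which is now shut at (187,393). The instrument, tray, beaker and bottle have not moved, and the keys are up.

```bash
python3 -c "
from bench import workorder
print(workorder.job_done())"
```

```text
the job is handed in; nothing more can be done
None
```

I pressed dark-zero with the lid open, pushed the lid shut, then pressed full-scale. Both keys went to their stops and were let go, the last picture shows nothing else moved, and the job is handed in (no verdict shown).

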